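# Gang four scoop blanks against the stop with a straightedge

### The arm

A 6-joint arm with a two-finger parallel gripper is mounted at the origin on the work surface. World frame = base frame: x ahead of the robot, y to its left, z up, the work surface at z = 0. Lengths are in mm, angles in rad, forces in N, time in s.
With the tool pointing down it reaches from about 275 to 725 mm from the base axis. Payload 5.6 kg.
Tool frame: the origin (TCP) lies at the very end of the fingers, on their centre line; the grasp point (between the pads) lies 19 mm behind it (env.tcp_to_grasp is the distance from the TCP to the grasp point, in mm); x points along the fingers, y is the direction in which the jaws open and shut, and the axes are right-handed (so a half turn about x gives the same grasp; the last joint's range is limited). The gripper opens to 85 mm and grips with 20 to 120 N. Pads are 22 mm wide; open, the fingers measure 114 mm over their backs; the gripper's body (76 mm by 85 mm) begins 54 mm behind the grasp point. The pads swing forward as they close: fully open they stand 13 mm farther back than shut.
Start: joints at [-0.975, 0.255, 0.108, 0, -1.424, -0.285], TCP at [168.221, -523.636, 231.283] pointing down, gripper open.
Joint ranges: [-2.95, 2.95], [-1.21, 1.97], [-1.09, 1.5], [-2.87, 1.71], [-2.94, -0.07], [-3.05, 3.05]. Speed limits (rad/s): [2.57, 2.57, 3.14, 3.14, 3.14, 3.14].

### API

Orientations are given as a unit quaternion [x, y, z, w].
In Python, from plant import state, viewer, env gives the robot as it stands.
- The arm moves only by the tool drive_tool, never from a script. Its argument "plan" is a list of rows, each a list of 3 entries, a list of its own where there are three numbers: the turn, a rotation vector about the tool's x, y, z in degrees, then the shift along the tool's x, y, z in mm, then the opening, from 0 (shut) to 1 (fully open). In form: [[[wx, wy, wz], [dx, dy, dz], fingers], ...]. A call has 1 to 20 rows; each row is the pose to reach, as a shift and turn from the pose measured when the call began, along the tool's axes at that moment; what a row does not reach only later rows make up. A row lasts 1/10 s, in which the tool goes at most 50 mm and 8.59 degrees, less where a joint would pass 70% of its speed; a pose out of reach is approached as far as the arm can. A call with a gripper value outside its range is refused whole. The fingers move at their own pace and stop on an object; "newtons" is the grip in N (left out, the last holds). Time passes only in rows, so rows that repeat a pose let the fingers close. It gives the time, the measured TCP pose, the force and the opening at its end, in the units of the state.
- state(): the state, without advancing time (a new reading comes with each control period).
- viewer.read_camera(name): name is "scene" or "top" or "wrist"; returns a dict with "pixels" (480x640x3 uint8, blue, green, red), "fx", "fy", "cx", "cy" (pixels), "position" and "orientation" of the camera in the world. Camera axes: x right, y down, z forward; pixel columns grow to the right and rows downward; lengths in mm; the calibration is good to about 2 mm. A picture is of the moment at which its call begins. There is no depth.
- env.job_done(): hands the job in, once; it reports no verdict.
The state is a dict: "t": time; "joint_pos": joint angles; "joint_vel": joint speeds; "joint_efforts": joint torques, N m; "position": TCP position; "tcp_rot": TCP orientation; "wrist_force": force on the tool from outside, world axes, zero at the start; "ft_torque": the same for the moment, N m; "grip_width": finger opening in mm.
Only numpy, scipy, OpenCV 4.12 (cv2) and the standard library are available. Lean on these libraries where they do the work, as an engineer would, in place of code of your own. Each camera call takes 0.05 s, during which the arm holds its last target. There are 200 camera calls.

### The job

Take the wooden straightedge by its high middle and push the four loose blanks on the marking-out board, all together in one row, up against the board's stop, so that every blank lies flat with its end square and tight to the stop, ready to be marked across. Push the blanks only with the straightedge, never with the gripper; then set the straightedge down on the bench, clear of the board and without dropping it. Leave the other tools and things where they are.

Things in the scene. Friction and masses are not known exactly. Their poses are not given: they have to be found in the camera images.
- board: marking-out board screwed to the bench (it does not move): grey laminate-faced panel 380 mm (its x) x 330 mm (its y) x 12 mm thick, origin at the centre of its underside. A dark hardwood stop strip, 25 mm deep and 24 mm high above the panel, runs along its whole +y edge. Its y axis points towards the stop.
- stop (a point): point in the middle of the stop's inner face, at the panel's top surface (12 mm above the bench); axes as the board's: +y points square into the stop, x runs along its face, z up
- blank1: loose pale wooden scoop blank 1 of four alike, flat on the board: 42 mm wide (x) x 110 mm long (y) x 20 mm thick, about 60 g, scoop outline pencilled on top; origin at the centre of its underside. The four lie side by side about 58 mm apart along the stop, roughly square to it, each 45 to 105 mm short of it. When tight to the stop its origin is 55 mm from the stop's face
- blank2: loose pale wooden scoop blank 2 of four alike, flat on the board: 42 mm wide (x) x 110 mm long (y) x 20 mm thick, about 60 g, scoop outline pencilled on top; origin at the centre of its underside. The four lie side by side about 58 mm apart along the stop, roughly square to it, each 45 to 105 mm short of it. When tight to the stop its origin is 55 mm from the stop's face
- blank3: loose pale wooden scoop blank 3 of four alike, flat on the board: 42 mm wide (x) x 110 mm long (y) x 20 mm thick, about 60 g, scoop outline pencilled on top; origin at the centre of its underside. The four lie side by side about 58 mm apart along the stop, roughly square to it, each 45 to 105 mm short of it. When tight to the stop its origin is 55 mm from the stop's face
- blank4: loose pale wooden scoop blank 4 of four alike, flat on the board: 42 mm wide (x) x 110 mm long (y) x 20 mm thick, about 60 g, scoop outline pencilled on top; origin at the centre of its underside. The four lie side by side about 58 mm apart along the stop, roughly square to it, each 45 to 105 mm short of it. When tight to the stop its origin is 55 mm from the stop's face
- straightedge: loose red-brown wooden straightedge standing on its long edge on the bench at the board's -y side: 280 mm long (x), 22 mm thick (y), faces flat and alike; 80 mm high over the middle 110 mm, sloping to 36 mm at the ends; 250 g; origin under its middle (balance point). Held with the fingertips 45 mm above its lower edge they clear the blanks. It spans all four with about 30 mm spare at each end.
- knife: bystander: marking knife lying on the board's +x margin, along board y; 150 mm long, 16 mm wide, 14 mm high
- square: bystander: try square lying on the bench behind the stop: dark wooden stock 115 x 20 x 18 mm (origin under its middle) and a steel blade 36 mm wide reaching 160 mm along its +y
- mallet: bystander: carver's mallet standing on its head (66 mm dia, 110 mm tall, origin under its centre), the handle sticking out level 210 mm along its +x at 55 mm height
- gouge: bystander: carving gouge lying along its x, 230 mm long, 27 mm high, origin at the ferrule
- bottle: bystander: green steel drinking bottle, 72 mm dia, 230 mm tall
- wax: bystander: flat yellow wax tin, 76 mm dia, 34 mm high
- plane: bystander: block plane, 45 mm (x) x 150 mm (y), about 50 mm high
Mind the look-alikes: they are no part of the job. Leave any green look-alike of the blank2 alone.

How it is judged (in metres and radians):
On the way, in this order (a step that is already met when the one before it is completed fails the run):
1. the straightedge, low on the board, has gathered all four blanks: each blank's near end lies against it (within 10 mm) while all four are still more than 8 mm clear of the stop ((y of blank1 in the frame of straightedge between 0.056 and 0.076 m or y of blank1 in the frame of straightedge between -0.076 and -0.056 m) and x of blank1 in the frame of straightedge between -0.145 and 0.145 m and y of each of blank1, blank2, blank3, blank4 in the frame of stop below -0.063 m and (y of blank2 in the frame of straightedge between 0.056 and 0.076 m or y of blank2 in the frame of straightedge between -0.076 and -0.056 m) and x of blank2 in the frame of straightedge between -0.145 and 0.145 m and (y of blank3 in the frame of straightedge between 0.056 and 0.076 m or y of blank3 in the frame of straightedge between -0.076 and -0.056 m) and x of blank3 in the frame of straightedge between -0.145 and 0.145 m and (y of blank4 in the frame of straightedge between 0.056 and 0.076 m or y of blank4 in the frame of straightedge between -0.076 and -0.056 m) and x of blank4 in the frame of straightedge between -0.145 and 0.145 m and z of straightedge in the frame of stop between -0.006 and 0.015 m), for 0.05 s.
2. all four blanks are home against the stop (y of blank1 in the frame of stop between -0.059 and -0.052 m and angle between the y axis of each of blank1, blank2, blank3, blank4 and the y axis of stop, either way round below 0.07 rad and z of blank1 in the frame of stop between -0.004 and 0.004 m and x of blank1 in the frame of stop between -0.16 and 0.16 m and angle between each of blank1, blank2, blank3, blank4's own z axis and vertical below 0.1 rad and y of blank2 in the frame of stop between -0.059 and -0.052 m and z of blank2 in the frame of stop between -0.004 and 0.004 m and x of blank2 in the frame of stop between -0.16 and 0.16 m and y of blank3 in the frame of stop between -0.059 and -0.052 m and z of blank3 in the frame of stop between -0.004 and 0.004 m and x of blank3 in the frame of stop between -0.16 and 0.16 m and y of blank4 in the frame of stop between -0.059 and -0.052 m and z of blank4 in the frame of stop between -0.004 and 0.004 m and x of blank4 in the frame of stop between -0.16 and 0.16 m), for 0.2 s.
At the end, for the whole second after the job is handed in: All four blanks lie flat on the board with their ends within 4 mm of the stop and square to it within 4 degrees, at rest. The straightedge lies or stands level on the bench itself, off the board, touching neither board nor blanks, released and at rest (all of step 2 and linear speed of each of blank1, blank2, blank3, blank4, straightedge below 0.02 m/s and height (world z) of straightedge below 0.02 m and angle between straightedge's own x axis and vertical between 1.45 and 1.69 rad and contact force between straightedge and board below 0.05 N and contact force between straightedge and blank1 below 0.05 N and contact force between straightedge and blank2 below 0.05 N and contact force between straightedge and blank3 below 0.05 N and contact force between straightedge and blank4 below 0.05 N and contact force between the fingers and straightedge below 0.05 N).
It fails at once if the gripper or arm pushes a blank directly (over 0.5 N) (contact force between any of the fingers, the arm and blank1 above 0.5 N or contact force between any of the fingers, the arm and blank2 above 0.5 N or contact force between any of the fingers, the arm and blank3 above 0.5 N or contact force between any of the fingers, the arm and blank4 above 0.5 N).
It fails at once if the straightedge is dropped or thrown (faster than 0.8 m/s while not held, a fall of about 30 mm) (contact force between the fingers and straightedge below 0.1 N and linear speed of straightedge above 0.8 m/s).
It fails at once if another tool or thing on the bench or board is moved more than 20 mm (distance of any of knife, square, mallet, gouge, bottle, wax, plane from where it was at the start of the episode above 0.02 m).
It also fails if it takes over 48 s, if anything falls off the work surface, if the arm or the gripper's body presses on something with over 40 N, if the wrist force passes 120 N, or if a joint passes its speed limit or range.

## Working session

There is one attempt and no reset: what is moved stays moved. The work goes in short steps, Python scripts to look and compute and a tool call to move; the robot and the scene stay as the last step left them, time stands still between calls to the robot, and variables do not carry over. Pictures are saved under pics/ and viewed, about 8 in all and at most 12, crops included, and the job is handed in when it is done.

Besides the shell and the picture viewer there is one more tool, called after "Request:" as name(argument=value, ...) on one line, values as JSON. drive_tool: Moves the arm, as the interface text tells. Its arguments: {"type":"object","properties":{"plan":{"type":"array","items":{"type":"array"}},"newtons":{"type":"number"}},"required":["plan"]}

```bash
ls; mkdir -p pics; cat > h.py <<'E'
import numpy as np, cv2
from scipy.spatial.transform import Rotation as R
from plant import state, viewer, env
def grab(n,f):
    c=viewer.read_camera(n); cv2.imwrite('pics/'+f,c['pixels']); np.save('pics/'+f+'.npy',{k:v for k,v in c.items() if k!='pixels'},allow_pickle=True); return c
def cal(f): return np.load('pics/'+f+'.npy',allow_pickle=True).item()
def ray(c,uv,z):
    uv=np.atleast_2d(uv).astype(float)
    d=np.c_[(uv[:,0]-c['cx'])/c['fx'],(uv[:,1]-c['cy'])/c['fy'],np.ones(len(uv))]
    d=R.from_quat(c['orientation']).apply(d); p=np.array(c['position'])
    return p+d*((z-p[2])/d[:,2])[:,None]
E
python3 - <<'E'
from h import *
for n in('top','scene'): c=grab(n,n+'0.png'); print(n,c['position'],c['orientation'],c['fx'])
print(state())
E
```

```text
pics
top [ 428.15837925   23.08449044 1156.94037073] [-0.70423814  0.70921987 -0.01908708  0.02629659] 463.37200744639335
scene [1542.3180556    34.65268836 1064.93184526] [ 0.64551552  0.66338723 -0.27164302 -0.26350933] 470.0684784704099
{'t': 0.1, 'joint_pos': array([-9.75381377e-01,  2.55669729e-01,  1.07113931e-01, -4.18026260e-04,
       -1.42389872e+00, -2.84573749e-01]), 'joint_vel': array([-0.00145542, -0.00204724,  0.00360524,  0.0019668 , -0.00052481,
       -0.00241891]), 'joint_efforts': array([-1.40334156e-03, -3.87603879e+01,  2.38473344e+01,  5.37781745e+00,
       -3.78689234e-03,  1.38103024e-05]), 'position': array([ 168.11936021, -523.20175461,  230.48849172]), 'tcp_rot': array([-0.10884283,  0.69870424,  0.1100282 ,  0.69846934]), 'wrist_force': array([0.16609779, 0.30436738, 0.44866746]), 'ft_torque': array([-0.04649539,  0.05036808,  0.02839249]), 'grip_width': 85.84065739035621}
```

View pics/top0.png

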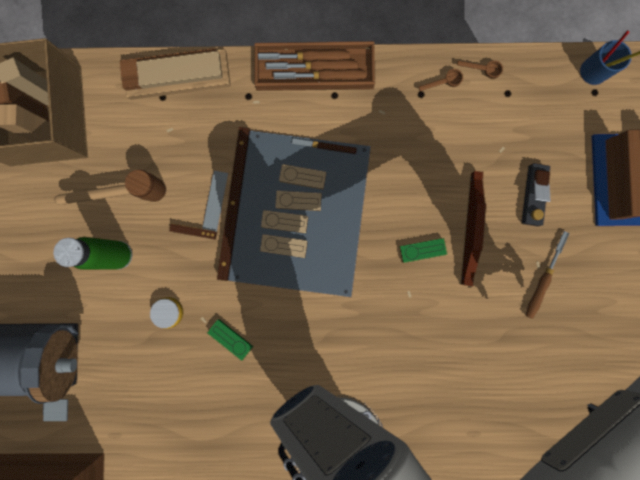

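View pics/scene0.png

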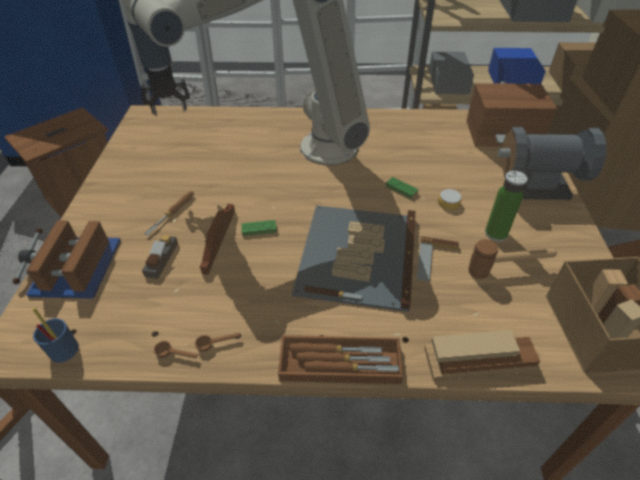

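Top view: the straightedge is at (474,230), with the board and its stop at (233,205) and the four blanks at (302,176), (298,200), (284,222) and (284,246). The things I could mistake:
- **For a blank:** green bars at (423,250) and (229,338). The pale strips at (175,70) are off the board.
- **For the straightedge:** the dark stop at (233,205), the plane at (537,195) and the brown bench-hook bars at (625,175).

By its tall middle and sloping ends, the straightedge is the one at (474,230). I'll check it in a close crop.

```bash
python3 - <<'E'
from h import *
im=cv2.imread('pics/top0.png'); c=cal('top0.png')
hsv=cv2.cvtColor(im,cv2.COLOR_BGR2HSV)
a=cv2.resize(im[120:305,210:380],None,fx=3.2,fy=3.2,interpolation=cv2.INTER_CUBIC)
b=cv2.resize(im[120:305,440:510],None,fx=3.2,fy=3.2,interpolation=cv2.INTER_CUBIC)
cv2.imwrite('pics/crop0.png',np.hstack([a,b]))
for p in [(474,230),(478,230),(465,230),(233,205),(300,170),(340,220),(455,230),(284,246)]: print(p,hsv[p[1],p[0]])
H,S,V=[hsv[...,i].astype(int) for i in range(3)]
def big(m,x0,x1,y0,y1,n=1):
    z=np.zeros(H.shape,np.uint8); z[y0:y1,x0:x1]=m[y0:y1,x0:x1]*255
    cs,_=cv2.findContours(z,cv2.RETR_EXTERNAL,cv2.CHAIN_APPROX_NONE)
    return sorted(cs,key=cv2.contourArea)[::-1][:n]
m=((H<9)|(H>170))&(S>90)&(V<150)
for nm,box in(('edge',(450,500,160,300)),('stop',(210,255,120,290))):
    k=big(m,*box)[0]; r=cv2.minAreaRect(k); print(nm,cv2.contourArea(k),r,cv2.approxPolyDP(k,2,True)[:,0].tolist())
m=(S>40)&(H>8)&(H<30)&(V>60)
for k in big(m,255,335,155,265,6):
    r=cv2.minAreaRect(k); q=ray(c,cv2.boxPoints(r),32); print('blank',cv2.contourArea(k),np.round(r[0]),np.round(q.mean(0)),[round(float(np.linalg.norm(q[i]-q[i+1])))for i in(0,1)],r[2])
E
```

```text
(474, 230) [  9 198  36]
(478, 230) [  8 159  48]
(465, 230) [ 18 114  58]
(233, 205) [ 14 145  44]
(300, 170) [19 85 90]
(340, 220) [105  41 100]
(455, 230) [ 15 107  76]
(284, 246) [19 81 91]
edge 923.0 ((474.4344177246094, 228.22132873535156), (15.753220558166504, 112.44540405273438), 5.19442892074585) [[477, 172], [472, 173], [472, 177], [477, 180], [472, 180], [471, 183], [474, 185], [471, 189], [472, 186], [475, 189], [470, 191], [472, 202], [469, 210], [474, 205], [479, 210], [473, 212], [475, 224], [471, 224], [471, 214], [468, 214], [471, 218], [468, 218], [467, 223], [472, 225], [469, 226], [475, 224], [476, 232], [467, 227], [470, 229], [467, 232], [468, 242], [465, 247], [467, 255], [464, 268], [467, 274], [462, 278], [467, 284], [468, 280], [469, 284], [472, 281], [468, 272], [474, 270], [472, 263], [476, 264], [473, 258], [476, 259], [476, 256], [471, 254], [478, 255], [474, 254], [472, 249], [474, 248], [475, 252], [480, 249], [478, 246], [481, 243], [478, 242], [482, 228], [479, 229], [477, 226], [479, 223], [481, 226], [483, 218], [482, 220], [479, 217], [480, 214], [483, 215], [484, 208], [480, 206], [484, 206], [480, 202], [481, 184], [478, 179], [481, 174]]
stop 10.0 ((239.0, 175.0), (10.0, 6.0), 90.0) [[242, 170], [238, 170], [242, 174], [239, 177], [236, 174], [240, 180]]
blank 746.0 [298. 200.] [589.  93.  32.] [44, 111] 3.0127875804901123
blank 745.5 [302. 176.] [649.  82.  32.] [44, 112] 10.30484676361084
blank 741.5 [283. 245.] [479. 129.  32.] [43, 112] 8.130102157592773
blank 736.0 [284. 221.] [538. 127.  32.] [43, 112] 7.352379322052002
```

View pics/crop0.png

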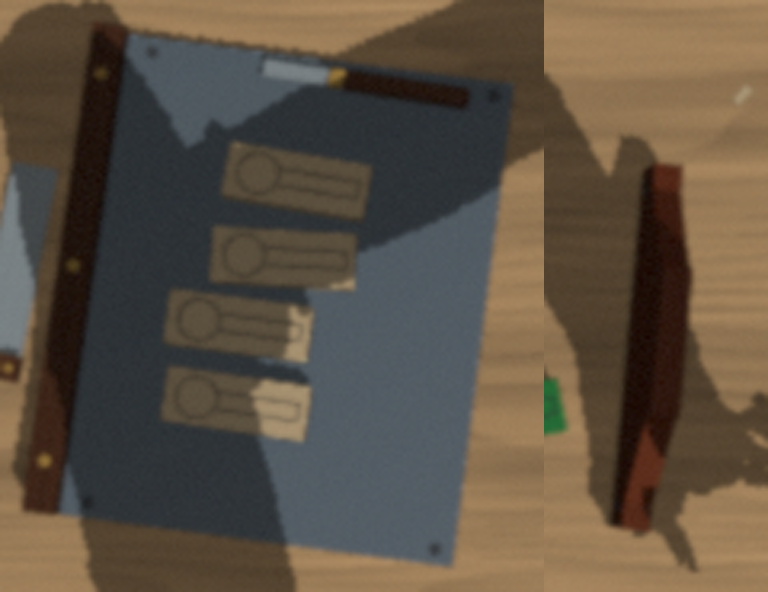

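The crop confirms the straightedge: red-brown, with a high middle and sloping ends, clear of the green bar. The stop's inner face runs from about (125,35) to (62,513) in the crop, and all four blanks lie on the panel. Next I work out the board and straightedge frames.

```bash
cat > geo.py <<'E'
from h import *
c=cal('top0.png')
L=lambda u,v:(210+u/3.2-.34,120+v/3.2-.34); Rr=lambda u,v:(440+(u-544)/3.2-.34,120+v/3.2-.34)
b=ray(c,[L(125,35),L(512,88),L(452,565),L(62,513)],12)
e=ray(c,[Rr(645,165),Rr(613,523)],0)   # +y face bottom
E
python3 - <<'E'
from geo import *
print('board',b.round(),[np.linalg.norm(b[i]-b[i-1]).round() for i in range(4)])
f=lambda d:np.degrees(np.arctan2(d[1],d[0])).round(2)
print('stop dir',f(b[0]-b[3]),'right',f(b[1]-b[2]),'sides',f(b[1]-b[0]),f(b[2]-b[3]))
print('edge',e.round(1),np.linalg.norm(e[0]-e[1]),f(e[0]-e[1]))
d=(e[0]-e[1])/np.linalg.norm(e[0]-e[1]); n=np.array([d[1],-d[0],0]); print('centre',(e.mean(0)+11*n).round(1))
# check top face: crop (683,290)?
print(ray(c,[Rr(689,270)],80), ray(c,[Rr(665,225)],80))
x=(b[0]-b[3])/np.linalg.norm(b[0]-b[3]); y=np.array([-x[1],x[0],0]); s=(b[0]+b[3])/2
for q in [(649,82),(589,93),(538,127),(479,129)]:
    v=np.array([*q,12])-s; print('blank in stop',(v@x).round(1),(v@y).round(1))
print('stop',s,x)
s=state(); print(R.from_quat(s['tcp_rot']).as_matrix().round(3))
E
```

```text
board [[770. 218.  12.]
 [725. -86.  12.]
 [354. -35.  12.]
 [396. 265.  12.]] [np.float64(377.0), np.float64(307.0), np.float64(374.0), np.float64(303.0)]
stop dir -7.21 right -7.82 sides -98.46 -97.9
edge [[ 664.  -341.6    0. ]
 [ 383.9 -309.3    0. ]] 281.9410864780093 -6.59
centre [ 522.7 -336.4    0. ]
[[ 570.08764191 -346.22516403   80.        ]] [[ 603.28700186 -329.73407851   80.        ]]
blank in stop 85.7 -149.6
blank in stop 24.8 -146.3
blank in stop -30.1 -118.9
blank in stop -88.9 -124.4
stop [582.78157889 241.2161088   12.        ] [ 0.99209258 -0.12550819  0.        ]
[[-0.001 -0.306  0.952]
 [ 0.002  0.952  0.306]
 [-1.     0.002 -0.   ]]
```

Request:
drive_tool(plan=[[[2,0,0],[5,5,30],1],[[4,0,0],[12,11,65],1],[[7,0,0],[20,18,100],1],[[9,0,0],[27,24,135],1],[[11,0,0],[34,30,170],1],[[13,0,0],[42,37,205],1],[[15,0,0],[49,43,240],1],[[18,0,0],[57,50,275],1],[[20,0,0],[64,56,310],1],[[22,0,0],[72,63,345],1],[[23.5,0,0],[77,68,375],1],[[24.4,0,0],[80,70,395],1],[[24.4,0,0],[80,70.5,395],1],[[24.4,0,0],[80,70.5,395],1]])

```text
t: 1.5
position: [522.4, -334.8, 149.9]
tcp_rot: [0.041, 0.707, -0.04, 0.705]
wrist_force: [-1.0, -0.3, 0.2]
grip_width: 85.4
```

```bash
python3 - <<'E'
from h import *
c=grab('wrist','w1.png'); s=state(); print(s['position'],R.from_quat(s['tcp_rot']).as_matrix().round(3),c['position'],c['orientation'],c['fx'])
E
```

```text
[ 522.09633286 -335.23328832  150.30278329] [[-0.001  0.115  0.993]
 [ 0.002  0.993 -0.115]
 [-1.     0.002 -0.002]] [ 439.77975718 -325.36925494  294.11574903] [0.73691465 0.65575313 0.11012842 0.12172244] 366.8326720509489
```

View pics/w1.png

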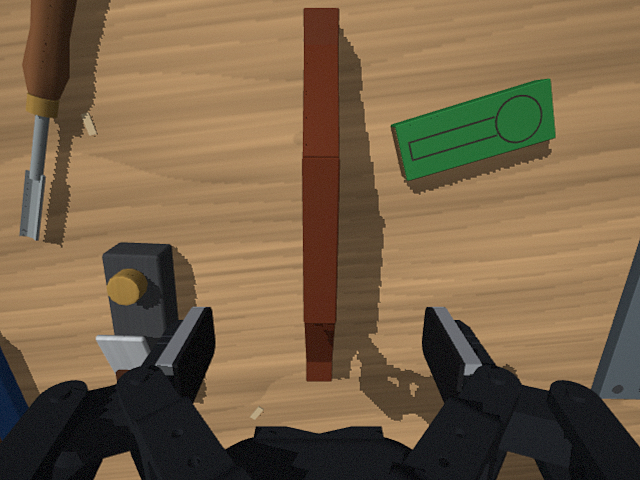

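The straightedge stands square and centred between the jaws. Its high middle runs from the slope line at y=157 to the one at y=322. I'll cast rays on these.

```bash
python3 - <<'E'
from h import *
c=cal('w1.png'); q=ray(c,[(302.5,157),(339,157),(302.5,322),(337,322)],80); print(q.round(1),q.mean(0))
a=(q[0]+q[1])/2;b=(q[2]+q[3])/2; d=a-b; print(np.linalg.norm(d),np.degrees(np.arctan2(d[1],d[0])), np.linalg.norm(q[0]-q[1]))
d=q.mean(0)-state()['position']; print(R.from_quat(state()['tcp_rot']).inv().apply(d))
E
```

```text
[[ 464.9 -336.8   80. ]
 [ 467.4 -316.    80. ]
 [ 573.3 -351.    80. ]
 [ 576.  -327.9   80. ]] [ 520.41505033 -332.9195391    80.        ]
109.31321974227905 173.13208663340984 21.00527480696843
[70.30926538  1.98920423 -1.8198224 ]
```

Request:
drive_tool(plan=[[[0,0,0],[20,2,-2],1],[[0,0,0],[50,2,-2],1],[[0,0,0],[80,2,-2],1],[[0,0,0],[105,2,-2],1],[[0,0,0],[120,2,-2],1],[[0,0,0],[120,2,-2],1],[[0,0,0],[120,2,-2],0],[[0,0,0],[120,2,-2],0],[[0,0,0],[120,2,-2],0],[[0,0,0],[120,2,-2],0],[[0,0,0],[120,2,-2],0],[[0,0,0],[120,2,-2],0],[[0,0,0],[120,2,-2],0],[[0,0,0],[120,2,-2],0]], newtons=70)

```text
t: 2.95
position: [520.6, -333.1, 31.2]
tcp_rot: [0.041, 0.706, -0.04, 0.706]
wrist_force: [-1.2, 0.6, 6.2]
grip_width: 20.8
```

Request:
drive_tool(plan=[[[0,0,0],[-10,0,0],0],[[0,0,0],[-30,0,0],0],[[0,0,0],[-50,0,0],0],[[0,0,0],[-65,5,0],0],[[0,0,0],[-65,25,0],0],[[0,0,0],[-65,55,-1],0],[[0,0,0],[-65,90,-2],0],[[0.2,0,0],[-65,125,-3],0],[[0.4,0,0],[-65,160,-4],0],[[0.6,0,0],[-65,195,-5],0],[[0.8,0,0],[-65,230,-6],0],[[0.8,0,0],[-65,265,-7],0],[[0.8,0,0],[-65,295,-8],0],[[0.8,0,0],[-65,318,-9],0],[[0.8,0,0],[-65,332,-9.4],0],[[0.8,0,0],[-65,338,-9.4],0],[[0.8,0,0],[-65,338,-9.4],0],[[0.8,0,0],[-65,338,-9.4],0]])

```text
t: 4.75
position: [549.8, 2.9, 96.4]
tcp_rot: [0.046, 0.706, -0.045, 0.705]
wrist_force: [0.6, -0.4, -3.4]
grip_width: 21.5
```

```bash
python3 - <<'E'
from h import *
c=grab('wrist','w2.png'); s=state(); print(s['position'],s['wrist_force'],s['grip_width'],R.from_quat(s['tcp_rot']).as_matrix().round(3))
E
```

```text
[549.75980379   2.73305561  96.41307106] [-0.49586819  0.30254119 -1.69166754] 21.165293560492493 [[-0.001  0.129  0.992]
 [ 0.001  0.992 -0.129]
 [-1.     0.001 -0.001]]
```

View pics/w2.png

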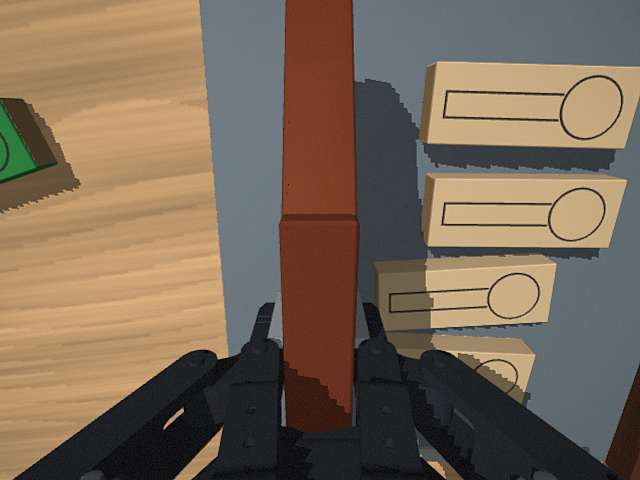

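The straightedge is held level between the panel edge (line at x≈200–230) and the blanks, whose near ends are at about x=420, 425, 375 and 390. I'll check the panel edge angle and the blank gaps.

```bash
python3 - <<'E'
from h import *
c=cal('w2.png'); f=lambda a,b:np.degrees(np.arctan2(*(b-a)[[1,0]]))
e=ray(c,[(200,0),(228,340)],12); print('panel edge',e.round(1),f(*e))
im=cv2.imread('pics/w2.png').astype(int); 
for v in (20,120,200,240,300): # transitions bench->grey
    r=im[v,:270]; k=np.where((r[:,2]-r[:,0])>25)[0].max(); print(v,k,end='; ')
s=state(); Y=R.from_quat(s['tcp_rot']).as_matrix()[:,1]; p=s['position']
n=ray(c,[(420,142),(424,244),(376,330),(392,345)],12); n2=ray(c,[(437,62),(432,174),(376,263)],32)
print('near ends ahead of straightedge face',((n-p)@Y-11).round(1),((n2-p)@Y-11).round(1),'panel edge',((e-p)@Y).round(1))
print('edge line top mid',f(*ray(c,[(283,222),(285,400)],145)))
E
```

```text
panel edge [[404.1 -42.   12. ]
 [617.5 -72.2  12. ]] -8.06731491190592
20 200; 120 208; 200 215; 240 218; 300 223; near ends ahead of straightedge face [51.3 59.8 31.2 43.6] [51.1 54.3 25.1] panel edge [-63.2 -65.6]
edge line top mid -8.678578107505004
```

Request:
drive_tool(plan=[[[0.5,0,0],[20,0,0],0],[[0.5,0,0],[40,0,0],0],[[0.5,0,0],[48,0,0],0],[[0.5,0,0],[51,0,0],0],[[0.5,0,0],[51,0,0],0],[[0.5,0,0],[51,6,0],0],[[0.5,0,0],[51,12,0],0],[[0.5,0,0],[51,18,0],0],[[0.5,0,0],[51,24,0],0],[[0.5,0,0],[51,30,0],0],[[0.5,0,0],[51,36,0],0],[[0.5,0,0],[51,42,0],0],[[0.5,0,0],[51,48,0],0],[[0.5,0,0],[51,54,0],0],[[0.5,0,0],[51,60,0],0],[[0.5,0,0],[51,66,0],0],[[0.5,0,0],[51,72,0],0],[[0.5,0,0],[51,78,0],0],[[0.5,0,0],[51,82,0],0],[[0.5,0,0],[51,82,0],0]])

```text
t: 6.8
position: [560.5, 84.9, 45.4]
tcp_rot: [0.049, 0.706, -0.048, 0.705]
wrist_force: [-0.4, -0.4, -2.4]
grip_width: 21.2
```

```bash
python3 - <<'E'
from h import *
grab('wrist','w3.png'); grab('top','t3.png'); grab('scene','s3.png'); s=state(); print(s['position'],s['wrist_force'],s['grip_width'])
a=cv2.imread('pics/w3.png'); b=cv2.imread('pics/t3.png')[115:305,215:375]; cv2.imwrite('pics/v3.png',np.hstack([cv2.resize(a,(440,330)),cv2.resize(b,(278,330))]))
E
```

```text
[560.33296672  84.31069976  45.38216376] [-0.34582704 -0.11776365 -1.40586203] 21.183247492443687
```

View pics/v3.png

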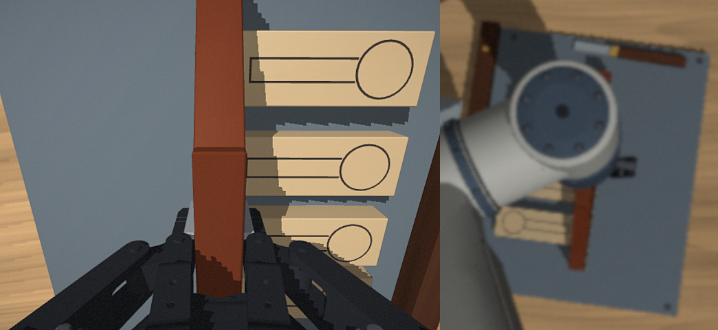

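All four blanks lie against the straightedge, about 37 mm short of home. I'll push on, then approach gently.

Request:
drive_tool(plan=[[[0,0,0],[0,4,0],0],[[0,0,0],[0,8,0],0],[[0,0,0],[0,12,0],0],[[0,0,0],[0,16,0],0],[[0,0,0],[0,20,0],0],[[0,0,0],[0,24,0],0],[[0,0,0],[0,27,0],0],[[0,0,0],[0,29,0],0],[[0,0,0],[0,31,0],0],[[0,0,0],[0,32,0],0],[[0,0,0],[0,32,0],0]])

```text
t: 8.05
position: [564.7, 116.3, 45.4]
tcp_rot: [0.049, 0.706, -0.048, 0.705]
wrist_force: [-0.3, 0.1, -1.3]
grip_width: 21.2
```

Request:
drive_tool(plan=[[[0,0,0],[0,1,0],0],[[0,0,0],[0,2,0],0],[[0,0,0],[0,2,0],0]])

```text
t: 8.35
position: [565.1, 118.4, 45.4]
tcp_rot: [0.049, 0.706, -0.048, 0.705]
wrist_force: [-0.5, -1.6, -0.8]
grip_width: 21.3
```

Request:
drive_tool(plan=[[[0,0,0],[0,1,0],0],[[0,0,0],[0,2,0],0],[[0,0,0],[0,2,0],0]])

```text
t: 8.65
position: [565.4, 120.3, 45.4]
tcp_rot: [0.049, 0.706, -0.048, 0.705]
wrist_force: [-0.5, -2.5, -1.4]
grip_width: 21.3
```

Request:
drive_tool(plan=[[[0,0,0],[0,1,0],0],[[0,0,0],[0,2,0],0],[[0,0,0],[0,2,0],0]])

```text
t: 8.95
position: [565.3, 120.4, 45.4]
tcp_rot: [0.048, 0.706, -0.049, 0.705]
wrist_force: [0.1, -8.5, -1.1]
grip_width: 21.1
```

Request:
drive_tool(plan=[[[0,0,0],[0,1,0],0],[[0,0,0],[0,1,0],0]])

```text
t: 9.15
position: [565.4, 120.4, 45.5]
tcp_rot: [0.047, 0.706, -0.05, 0.705]
wrist_force: [0.2, -6.4, -1.9]
grip_width: 21.4
```

```bash
python3 - <<'E'
from h import *
grab('wrist','w4.png'); grab('scene','s4.png'); s=state(); print(s['position'],s['wrist_force'],s['ft_torque'],s['grip_width'])
a=cv2.imread('pics/w4.png'); b=cv2.imread('pics/s4.png')[200:310,290:450]; cv2.imwrite('pics/v4.png',np.hstack([cv2.resize(a,(440,330)),cv2.resize(b,(360,330))]))
E
```

```text
[565.33914548 120.40567767  45.44750294] [ 0.70988967 -6.53758298 -1.26456798] [-2.18654232 -0.11957754 -0.00437959] 20.777474537287326
```

View pics/v4.png

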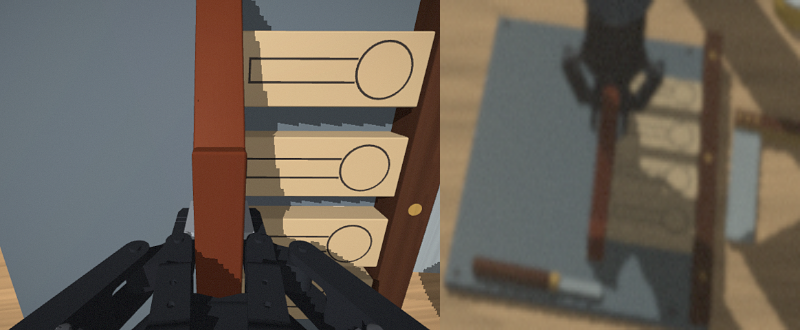

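Request:
drive_tool(plan=[[[0,0,0],[0,1,0],0],[[0,0,0],[0,2,0],0],[[0,0,0],[0,3,0],0],[[0,0,0],[0,4,0],0],[[0,0,0],[0,4,0],0],[[0,0,0],[0,4,0],0]], newtons=100)

```text
t: 9.85
position: [565.3, 120.6, 45.5]
tcp_rot: [0.045, 0.707, -0.052, 0.704]
wrist_force: [-0.1, -14.3, -0.3]
grip_width: 20.9
```

```bash
python3 - <<'E'
from h import *
s=state(); print(s['position'],s['wrist_force'],R.from_quat(s['tcp_rot']).as_matrix().round(4))
a=grab('wrist','w5.png')['pixels']; cv2.imwrite('pics/v5.png',cv2.resize(a[:400,330:],None,fx=1.45,fy=1.45))
E
```

```text
[565.31888511 120.62143891  45.51080163] [ -0.13146801 -14.34262503  -0.34342763] [[-0.0046  0.1372  0.9905]
 [-0.0098  0.9905 -0.1373]
 [-0.9999 -0.0104 -0.0032]]
```

View pics/v5.png

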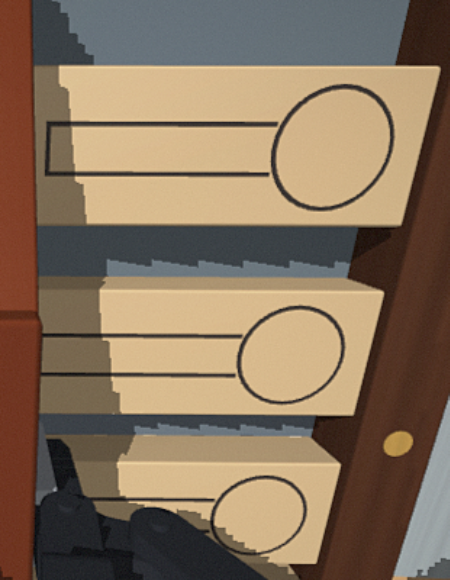

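Three blanks are visibly tight. I back off to clear the view and check the fourth.

Request:
drive_tool(plan=[[[0,0,0.3],[0,-4,0],0],[[0,0,0.6],[0,-10,0],0],[[0,0,0.6],[0,-20,0],0],[[0,0,0.6],[-2,-32,1],0],[[0,0,0.6],[-15,-45,1],0],[[0,0,0.6],[-35,-65,2],0],[[0,0,0.6],[-55,-90,3],0],[[0,0,0.6],[-65,-120,4],0],[[0,0,0.6],[-65,-155,6],0],[[0,0,0.6],[-65,-190,7],0],[[0,0,0.6],[-65,-225,8],0],[[0,0,0.6],[-65,-260,10],0],[[0,0,0.6],[-65,-295,11],0],[[0,0,0.6],[-65,-330,13],0],[[0,0,0.6],[-65,-365,14],0],[[0,0,0.6],[-65,-400,16],0],[[0,0,0.6],[-65,-430,17],0],[[0,0,0.6],[-65,-448,18],0],[[0,0,0.6],[-65,-455,18],0],[[0,0,0.6],[-65,-455,18],0]])

```text
t: 11.9
position: [520.7, -332.5, 115.4]
tcp_rot: [0.049, 0.706, -0.049, 0.704]
wrist_force: [0.4, 0.3, -2.5]
grip_width: 20.8
```

```bash
python3 - <<'E'
from h import *
s=state(); print(s['position'],s['wrist_force'],s['grip_width'],R.from_quat(s['tcp_rot']).as_matrix().round(4))
a=grab('top','t6.png')['pixels']; grab('wrist','w6.png'); cv2.imwrite('pics/v6.png',cv2.resize(a[110:310,210:400],None,fx=3,fy=3,interpolation=cv2.INTER_CUBIC))
E
```

```text
[ 520.69846639 -332.47763179  115.43790914] [ 0.41876158  0.27633983 -2.5239967 ] 20.775972804506992 [[-2.800e-03  1.386e-01  9.903e-01]
 [ 7.000e-04  9.903e-01 -1.386e-01]
 [-1.000e+00  3.000e-04 -2.900e-03]]
```

View pics/v6.png

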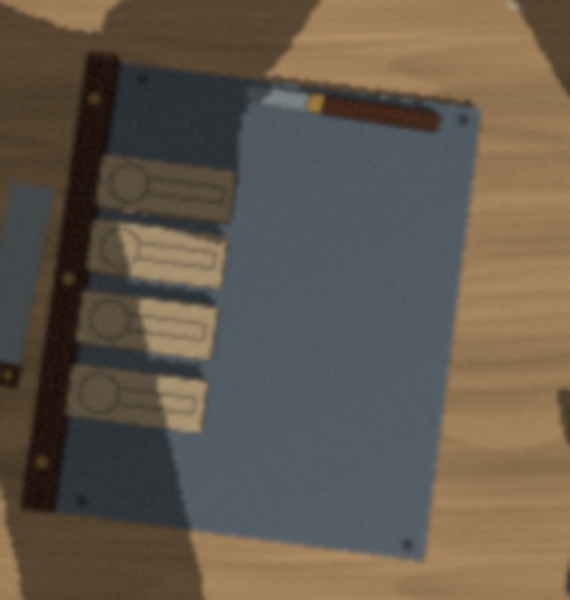

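All four ends sit in one straight row on the stop, with no gap visible. I'm lowering the straightedge to its old place on the bench.

Request:
drive_tool(plan=[[[0,0,0],[20,0,0],0],[[0,0,0],[45,0,0],0],[[0,0,0],[65,0,0],0],[[0,0,0],[75,0,0],0],[[0,0,0],[80,0,0],0],[[0,0,0],[82,0,0],0],[[0,0,0],[83,0,0],0],[[0,0,0],[83,0,0],0]])

```text
t: 12.8
position: [521.4, -331.2, 33.2]
tcp_rot: [0.049, 0.706, -0.048, 0.705]
wrist_force: [0.5, 0.3, -1.8]
grip_width: 20.8
```

Request:
drive_tool(plan=[[[0,0,0],[0.5,0,0],0],[[0,0,0],[1,0,0],0],[[0,0,0],[1,0,0],0]])

```text
t: 13.1
position: [521.5, -331.3, 32.4]
tcp_rot: [0.049, 0.706, -0.048, 0.705]
wrist_force: [0.6, 0.2, -2.0]
grip_width: 20.7
```

Request:
drive_tool(plan=[[[0,0,0],[0.5,0,0],0],[[0,0,0],[1,0,0],0],[[0,0,0],[1,0,0],0]])

```text
t: 13.4
position: [521.5, -331.3, 31.4]
tcp_rot: [0.049, 0.706, -0.048, 0.705]
wrist_force: [-0.0, 0.3, -1.7]
grip_width: 20.9
```

Request:
drive_tool(plan=[[[0,0,0],[0.5,0,0],0],[[0,0,0],[0.8,0,0],0],[[0,0,0],[0.8,0,0],0]], newtons=30)

```text
t: 13.7
position: [521.5, -331.4, 31.3]
tcp_rot: [0.048, 0.706, -0.048, 0.705]
wrist_force: [-2.7, 1.8, 4.8]
grip_width: 20.9
```

Touchdown: the wrist force turned to +4.8 N. I release and rise.

Request:
drive_tool(plan=[[[0,0,0],[0,0,0],0.15],[[0,0,0],[0,0,0],0.3],[[0,0,0],[0,0,0],0.6],[[0,0,0],[0,0,0],1],[[0,0,0],[0,0,0],1],[[0,0,0],[0,0,0],1],[[0,0,0],[0,0,0],1],[[0,0,0],[-15,0,0],1],[[0,0,0],[-45,0,0],1],[[0,0,0],[-85,0,0],1],[[0,0,0],[-115,0,0],1],[[0,0,0],[-120,0,0],1],[[0,0,0],[-120,0,0],1]])

```text
t: 15.0
position: [522.2, -331.5, 152.4]
tcp_rot: [0.048, 0.705, -0.049, 0.706]
wrist_force: [0.2, -0.1, -1.3]
grip_width: 85.5
```

```bash
python3 - <<'E'
from h import *
s=state(); print(s['position'],s['wrist_force'],s['grip_width'])
c=grab('top','t7.png'); w=grab('wrist','w7.png')['pixels']; a=c['pixels']
cv2.imwrite('pics/v7.png',np.hstack([cv2.resize(w,(400,300)),cv2.resize(a,(400,300))]))
hsv=cv2.cvtColor(a,cv2.COLOR_BGR2HSV); H,S,V=[hsv[...,i].astype(int) for i in range(3)]
z=np.zeros(H.shape,np.uint8); m=(S>40)&(H>15)&(H<30)&(V>60); z[150:265,230:300]=m[150:265,230:300]*255
sd=ray(cal('top0.png'),[(249.06-.34,130.6),(229.4-.34,280)],12); st=sd.mean(0); th=np.radians(-7.9); y=np.array([-np.sin(th),np.cos(th)])
for k in sorted(cv2.findContours(z,0,1)[0],key=cv2.contourArea)[::-1][:4]:
    r=cv2.minAreaRect(k); q=ray(c,cv2.boxPoints(r),32)[:,:2]; print(cv2.contourArea(k),r[2],((q.mean(0)-st[:2])@y).round(1),sorted(float(np.linalg.norm(q[i]-q[i+1]).round()) for i in(0,1)))
E
```

```text
[ 522.20638027 -331.47770253  152.43061169] [ 0.19617326 -0.093834   -1.33427754] 85.4735167042332
762.0 7.594643592834473 -56.3 [45.0, 113.0]
758.0 7.853312015533447 -56.7 [45.0, 113.0]
751.5 7.431407928466797 -56.3 [44.0, 112.0]
729.5 7.352379322052002 -55.7 [44.0, 111.0]
```

View pics/v7.png

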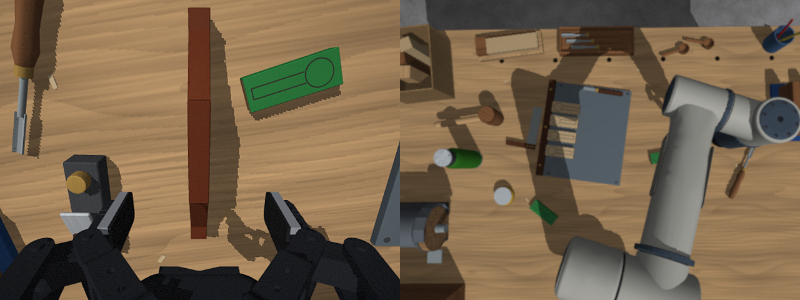

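The straightedge stands upright and released on the bench. The blanks measure -55.7 to -56.7 mm from the stop's face and are square within about 0.5°. I hand in.

```bash
python3 -c "
from plant import env
print(env.job_done())"
```

```text
the job is handed in; nothing more can be done
None
```

The four blanks are up against the stop, the straightedge is back on the bench, and I've handed the job in. I gripped the straightedge by its high middle, gathered the blanks with it low on the board, and pressed them home with about 14 N. I then lowered it until it touched the bench, let go and raised the gripper clear.

**Blanks:** in the top view their origins measured 55.7–56.7 mm from the stop's face, where 55 is tight and 52–59 is allowed. Their angles agree to about 0.5°, and their near ends form one straight row.

**Straightedge:** the wrist view shows it standing upright on the bench, clear of the board, with the jaws open.

**Other things:** in the pictures they look where they were, but I did not measure their positions.

**Disagreements:** the board's angle read from −7.2° to −8.5° depending on which edge I used, so I pushed at −7.9°. My first estimate of the straightedge's position was about 3 mm off, which the wrist camera corrected before the grasp.

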